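# Put a pile of office supplies away into the stock trays

## Robot

A 6-joint arm with a two-finger parallel gripper is mounted at the origin on the work surface. World frame = base frame: x ahead of the robot, y to its left, z up, the work surface at z = 0. Lengths are in m, angles in degrees, forces in N, time in s.
With the tool pointing down it reaches from about 0.375 to 0.925 m from the base axis. Payload 5.7 kg.
Tool frame: the origin (TCP) lies at the very end of the fingers, on their centre line; the grasp point (between the pads) lies 19 mm behind it; z points along the fingers, y is the direction in which the jaws open and shut (so a half turn about z gives the same grasp; the last joint's range is limited). The gripper opens to 88 mm and grips with 3 to 60 N. Pads are 20 mm wide; open, the fingers measure 115 mm over their backs; the gripper's body (75 mm by 178 mm) begins 61 mm behind the grasp point.
Start: joints at [66.4, 20.558, 86.54, -0, 72.909, -6.595], TCP at [0.175, 0.574, 0.223] pointing down, gripper open.
Joint ranges: [-170.27, 170.27], [-57.76, 135], [12.27, 136.19], [-55.21, 235.2], [11.17, 155.16], [-170.74, 170.74]. Speed limits (degrees/s): [136.94, 136.94, 180, 180, 180, 180].

## Interface

Orientations are given as [roll, pitch, yaw] about the fixed x, y, z axes, in that order (R = Rz(yaw) Ry(pitch) Rx(roll)).
In Python, from workcell import manip gives the robot as it stands. The module is installed in compiled form; this text tells all that it offers. Calls block until the motion is done:
- manip.movep(position, orientation): joint-space move of the TCP to a pose.
- manip.servo_line(position, rotation=None, speed=0.15): straight line of the TCP; rotation=None keeps the orientation; speed is the mean speed in m/s.
- manip.goto_joints(angles): joint-space move.
- manip.grip(opening): finger opening in m; the grip force is fixed at half the most; returns when the fingers have stopped.
- manip.dwell(seconds).
- manip.ik(position, orientation): joint angles nearest the present ones, or None.
- manip.state(): the state.
- manip.capture(name): name is "scene" or "top" or "wrist"; returns a dict with "img" (480x640x3 uint8, blue, green, red), "fx", "fy", "cx", "cy" (pixels), "dist" ([k1, k2, p1, p2, k3] as OpenCV has them; the pictures are not rectified), "view" (4x4, takes a point from world to camera coordinates). Camera axes: x right, y down, z forward; pixel columns grow to the right and rows downward; lengths in m; the calibration is good to about 2 mm. A picture is of the moment at which its call begins. There is no depth.
A pose or a line that the arm cannot do raises manip.PlanningError and nothing moves.
- manip.finish_job(): hands the job in, once; it reports no verdict.
The state is a dict: "clock": time; "joints": joint angles; "qvel": joint speeds; "joint_efforts": joint torques, N m; "tcp_pos": TCP position; "tcp_rot": TCP orientation; "contact_force": force on the tool from outside, world axes, zero at the start; "torque": the same for the moment, N m; "opening": finger opening in m.
Only numpy, scipy, OpenCV 4.12 (cv2) and the standard library are available. Lean on these libraries where they do the work, as an engineer would, in place of code of your own. Each camera call takes 0.05 s, during which the arm holds its last target. There are 200 camera calls.

## Task

Put the pile of supplies away: take it apart and lay each piece flat in the stock tray that already holds its own kind, in the middle of the free space in front of that stock. Line the carton, the note pack and the eraser up square with the tray, lying the same way as the stock there, and do not push or knock over the mug and the pen pot.

Things in the scene. Friction and masses are not known exactly. Their poses are not given: they have to be found in the camera images.
- carton: Brown cardboard carton of staples, a closed box 58 x 90 mm, 30 mm high, 0.16 kg; the bottom piece of the pile, lying on the desk. Origin: centre of its underside; own x across the 58 mm side, y along the 90 mm side, z up.
- notes: Banded pack of three pale note pads, a block 51 x 76 mm, 30 mm high, 0.09 kg; lies on the carton. Origin: centre of its underside; own x across the 51 mm side, y along the 76 mm side, z up.
- roll: Roll of brown kraft paper tape lying flat, 56 mm outside diameter, 19 mm high, with a 26 mm hole through it, 0.05 kg; lies on the note pack. Origin: centre of its underside; z along its axis, up.
- eraser: White block eraser in a grey card sleeve, 22 x 60 mm, 13 mm high, 0.025 kg; lies across the tape roll, top of the pile. Origin: centre of its underside; own x across the 22 mm side, y along the 60 mm side, z up.
- tray_carton: Fixed grey stock tray; at its rear, fixed and square with it, one staple carton (58 x 90 x 30 mm, long side across, centre x = +60). Trays swap places; the stock tells which. 186 mm deep (own x, + to the rear), 120 wide (y); floor 4 mm thick, rim 16 mm above the underside, walls 3 thick. Origin: centre of its underside. Free floor: x = -90 to +31 mm, middle about x = -30, y = 0.
- tray_notes: Fixed grey stock tray; at its rear, fixed and square with it, one note pack (51 x 76 x 30 mm, long side across, centre x = +60). Trays swap places; the stock tells which. 186 mm deep (own x, + to the rear), 120 wide (y); floor 4 mm thick, rim 16 mm above the underside, walls 3 thick. Origin: centre of its underside. Free floor: x = -90 to +34 mm, middle about x = -30, y = 0.
- tray_roll: Fixed grey stock tray; at its rear, fixed and square with it, one tape roll lying flat (56 mm across, 19 high, centre x = +60). Trays swap places; the stock tells which. 186 mm deep (own x, + to the rear), 120 wide (y); floor 4 mm thick, rim 16 mm above the underside, walls 3 thick. Origin: centre of its underside. Free floor: x = -90 to +32 mm, middle about x = -30, y = 0.
- tray_eraser: Fixed grey stock tray; at its rear, fixed and square with it, 3 erasers (22 x 60 x 13 mm, long side across, x = +31, +54, +78). Trays swap places; the stock tells which. 186 mm deep (own x, + to the rear), 120 wide (y); floor 4 mm thick, rim 16 mm above the underside, walls 3 thick. Origin: centre of its underside. Free floor: x = -90 to +20 mm, middle about x = -30, y = 0.
- mug: Empty white mug, 80 mm across, 92 mm high, with a handle on its own +y side; stands loose near the pile. Not to be moved. Origin: centre of its underside.
- penpot: Round black pen pot, 76 mm across, 95 mm high, with pens and pencils standing up to 145 mm; stands loose near the pile. Not to be moved. Origin: centre of its underside.
There are look-alikes about, which are no part of the job. There is more than one size of the roll; the job needs the middle-sized.

How it is judged:
By the outcome, as a careful person would: the job done as asked, in the order asked, and still so for the second after the job is handed in, with the robot touching nothing.
It also fails if it takes over 120 s, if anything falls off the work surface, if the arm or the gripper's body presses on something with over 40 N, if the wrist force passes 120 N, or if a joint passes its speed limit or range.

## Working session

There is one attempt and no reset: what is moved stays moved. The work goes in short steps, each a Python script; the robot and the scene stay as the last script left them, time stands still between calls to the robot, and variables do not carry over. Pictures are saved under pics/ and viewed, about 12 in all and at most 16, crops included, and the job is handed in when it is done.

```bash
mkdir -p pics; ls
python3 - <<'E'
from workcell import manip
import cv2, numpy as np, pickle
for n in ("scene","top"):
    c=manip.capture(n); cv2.imwrite(f"pics/{n}0.png",c["img"]); pickle.dump(c,open(f"{n}0.pkl","wb"))
    print(n,c["fx"],c["cx"],c["cy"],c["dist"]); print(np.round(np.linalg.inv(c["view"]),3))
print(manip.state())
E
```

```text
pics
scene 565.4940650505897 318.8252400281624 240.21305184059239 [-0.01250379  0.          0.          0.          0.        ]
[[-0.598  0.591 -0.542  1.052]
 [ 0.802  0.429 -0.416  0.384]
 [-0.013 -0.683 -0.73   0.759]
 [ 0.     0.     0.     1.   ]]
top 564.4654486323813 314.5908005872396 243.42505977600473 [0.01169308 0.         0.         0.         0.        ]
[[-0.01  -0.999  0.048  0.463]
 [-0.999  0.009 -0.033  0.013]
 [ 0.033 -0.048 -0.998  0.988]
 [ 0.     0.     0.     1.   ]]
{'clock': 0.1, 'joints': array([ 6.64003667e+01,  2.05935092e+01,  8.65909969e+01,  1.98360827e-03,
        7.29108458e+01, -6.59508688e+00]), 'qvel': array([ 0.02269606, -0.09853912, -0.30312917, -0.03281158,  0.04728963,
       -0.05752702]), 'joint_efforts': array([-6.10909665e-04, -5.16355920e+01, -2.71408439e+01,  6.75616390e-02,
        2.75558105e-02,  1.17909616e-05]), 'tcp_pos': array([0.17521715, 0.57319707, 0.22190867]), 'tcp_rot': array([-1.79905497e+02, -1.28338627e-02,  1.62994858e+02]), 'contact_force': array([ 0.19257201, -0.46442249, -0.58528104]), 'torque': array([-0.02715929, -0.04792359,  0.00868443]), 'opening': 0.08790276133681707}
```

View pics/top0.png

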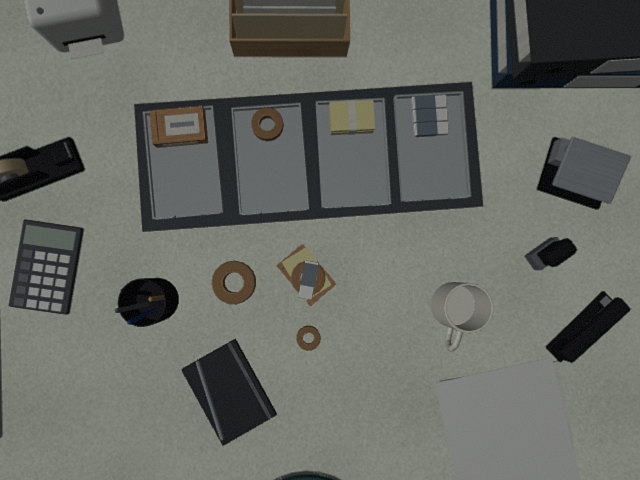

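View pics/scene0.png

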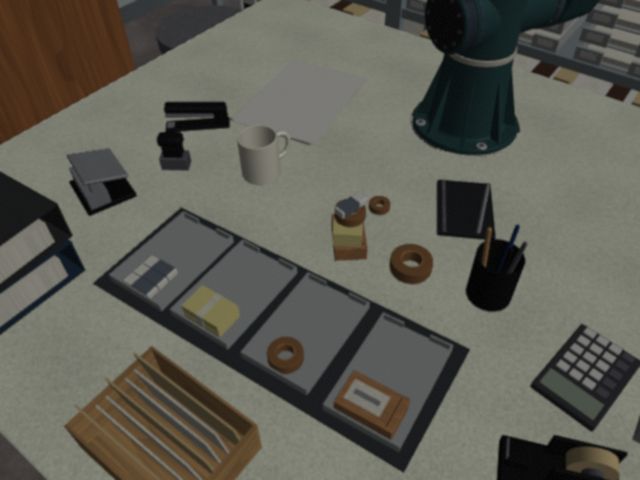

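The top view shows the trays, from left to right: carton, roll, notes, eraser. Their rear is +x. The pile is at about (306,274), with a large decoy roll at (233,282) and a small one at (308,337). The mug is at (462,307) and the pen pot at (148,300). Next I'll take close wrist looks.

```bash
cat > h.py <<'E'
from workcell import manip
import cv2, numpy as np, pickle
def K(c): return np.array([[c["fx"],0,c["cx"]],[0,c["fy"],c["cy"]],[0,0,1.]])
def cast(c,uv,z):
    "pixels -> world points on the plane at height z"
    n=cv2.undistortPoints(np.array(uv,float).reshape(-1,1,2),K(c),np.array(c["dist"]))[:,0]
    M=np.linalg.inv(c["view"]); d=np.c_[n,np.ones(len(n))]@M[:3,:3].T; o=M[:3,3]
    return o+d*((z-o[2])/d[:,2])[:,None]
def proj(c,P):
    v=np.array(c["view"]); r=cv2.Rodrigues(v[:3,:3])[0]
    return cv2.projectPoints(np.array(P,float).reshape(-1,1,3),r,v[:3,3],K(c),np.array(c["dist"]))[0][:,0]
def snap(n,tag):
    c=manip.capture(n); cv2.imwrite(f"pics/{tag}.png",c["img"]); pickle.dump(c,open(f"{tag}.pkl","wb")); return c
def load(tag): return pickle.load(open(f"{tag}.pkl","rb"))
E
python3 - <<'E'
from h import *
c=load("top0")
print("pile",cast(c,[[308,278]],.09)[0], "mug",cast(c,[[462,307]],.09)[0],"pot",cast(c,[[148,300]],.09)[0])
tr=cast(c,[[182,162],[271,158],[353,153],[433,148]],.004); print(tr)
p=cast(c,[[308,278]],.09)[0]
q=manip.ik([p[0],p[1],.27],[180,0,90]); print(q)
manip.movep([p[0],p[1],.27],[180,0,90])
w=snap("wrist","w_pile"); print(np.round(np.linalg.inv(w["view"]),3),w["fx"],w["dist"],manip.state()["tcp_pos"])
E
```

```text
pile [ 0.45122598 -0.00597772  0.09      ] mug [ 0.40241596 -0.25160176  0.09      ] pot [0.41948666 0.2454822  0.09      ]
[[ 0.65435139  0.20998385  0.004     ]
 [ 0.66091164  0.05510089  0.004     ]
 [ 0.669283   -0.08927849  0.004     ]
 [ 0.67767226 -0.23150389  0.004     ]]
[-9.54136225  5.43210754 99.99666827  0.         74.57122419 -9.54136225]
[[ 1.     0.001  0.001  0.451]
 [ 0.001 -0.967 -0.254  0.063]
 [ 0.001  0.254 -0.967  0.432]
 [ 0.     0.     0.     1.   ]] 331.5801192994343 [-0.04303189  0.          0.          0.          0.        ] [ 0.4513192  -0.00533958  0.26995184]
```

View pics/w_pile.png

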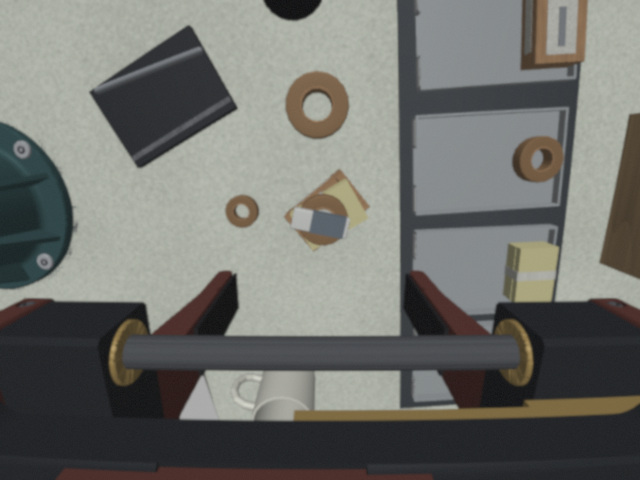

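The wrist view shows the eraser on the roll at about (320,222), the notes and carton turned beneath it, and the stock on the right. I'll take a closer look at the pile and two looks at the trays.

Run:
```python
from h import *
manip.movep([.67,.10,.25],[180,0,90]); a=snap("wrist","w_trA")
manip.movep([.67,-.19,.25],[180,0,90]); b=snap("wrist","w_trB")
manip.movep([.451,-.006,.17],[180,0,90]); p=snap("wrist","w_pile2")
for c in(a,b,p): print(proj(c,[[.67,.21,0],[.67,.05,0],[.67,-.09,0],[.67,-.23,0],[.451,-.006,.09]]).round(0).tolist())
t=np.hstack([cv2.resize(a["img"][:320],(400,200)),cv2.resize(b["img"][:320],(400,200))])
u=cv2.resize(p["img"][60:310,140:540],(800,500)); cv2.imwrite("pics/m1.png",np.vstack([t[:100*2],u])[:600] if 0 else np.vstack([cv2.resize(t,(800,200)),cv2.resize(u,(800,400))])); print(manip.state()["clock"])
```

```text
[[322.0, 118.0], [321.0, 249.0], [321.0, 345.0], [321.0, 425.0], [121.0, 321.0]]
[[321.0, -170.0], [321.0, -3.0], [320.0, 129.0], [320.0, 243.0], [75.0, 27.0]]
[[560.0, -9.0], [536.0, 169.0], [516.0, 298.0], [497.0, 403.0], [318.0, 248.0]]
5.8167
```

View pics/m1.png

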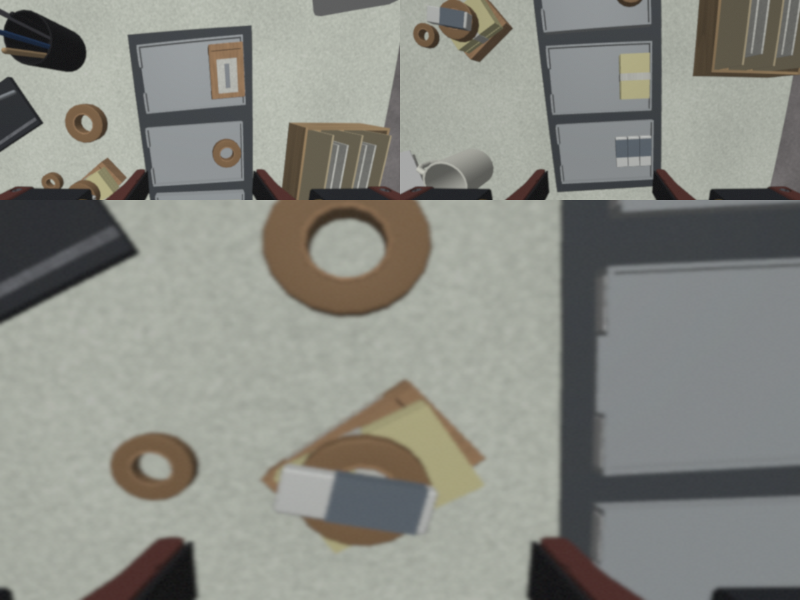

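Run:
```python
from h import *
def rect(P): 
    (c,s,a)=cv2.minAreaRect((P[:,:2]*1000).astype(np.float32)); 
    if s[0]<s[1]: a-=90; s=s[::-1]
    return np.round(c,1),np.round(s,1),round((a+90)%180-90,1)
# eraser
c=load("w_pile2"); im=c["img"].astype(int); B,G,R=im[...,0],im[...,1],im[...,2]
for nm,(x,y) in dict(white=(291,243),sleeve=(328,250),roll=(318,225),notes=(360,225),bg=(240,150),cart=(285,225)).items(): print(nm,im[y,x])
sub=np.zeros(B.shape,bool); sub[205:285,265:370]=1
m=sub&((R>185)&(B>170)|((B>R+3)))
m=cv2.morphologyEx(m.astype(np.uint8),cv2.MORPH_CLOSE,np.ones((5,5)))
ct=max(cv2.findContours(m,0,1)[0],key=cv2.contourArea)[:,0]
print("eraser",rect(cast(c,ct,.092)),cv2.minAreaRect(ct.astype(np.float32)))
for k in("w_trA","w_trB"):
    c=load(k); im=c["img"].astype(int); g=cv2.cvtColor(c["img"],cv2.COLOR_BGR2GRAY); hsv=cv2.cvtColor(c["img"],cv2.COLOR_BGR2HSV)
    print(k,im[105*0+120,260],"mat",im[100,219] if k=="w_trA" else im[100,230],"bg",im[290,120])
    m=((im[...,0]>=im[...,2]+2)&(g>100)&(g<175)).astype(np.uint8); m[310:]=0
    m=cv2.morphologyEx(m,cv2.MORPH_OPEN,np.ones((5,5)))
    for ct in cv2.findContours(m,0,1)[0]:
        if cv2.contourArea(ct)>3000: print(" floor",rect(cast(c,ct[:,0],.004)),cv2.boundingRect(ct))
    for nm,m,z in(("brown",(hsv[...,1]>80)&(hsv[...,0]<16),.034),("yellow",(hsv[...,1]>60)&(hsv[...,0]>=18)&(hsv[...,0]<35),.034)):
        m=cv2.morphologyEx(m.astype(np.uint8),cv2.MORPH_CLOSE,np.ones((5,5)))
        for ct in cv2.findContours(m,0,1)[0]:
            x,y,w,h=cv2.boundingRect(ct)
            if cv2.contourArea(ct)>300 and 300<x<430 and y<290: print(" ",nm,rect(cast(c,ct[:,0],z)),rect(cast(c,ct[:,0],.023))[0],(x,y,w,h))
```

```text
white [170 173 172]
sleeve [102  95  87]
roll [ 73  98 123]
notes [122 161 165]
bg [158 168 164]
cart [142 153 155]
eraser (array([458.8,  -6.3]), array([36.5, 24.9]), -11.9) ((327.94232177734375, 248.78846740722656), (48.04845428466797, 31.77081298828125), 11.309932708740234)
w_trA [155 152 148] mat [73 69 66] bg [170 180 177]
 floor (array([659.4,  53.2]), array([194.6, 127.7]), 4.1) (232, 193, 158, 106)
 floor (array([653.2, 207.7]), array([194.1, 125.9]), 5.2) (219, 60, 174, 122)
  brown (array([824.6, -19.8]), array([135.2,  35.1]), -42.4) [829.2 -25.3] (411, 272, 79, 63)
  brown (array([718.6,  65.3]), array([52.9, 51.1]), -89.1) [720.   62.3] (341, 223, 44, 44)
  brown (array([714.1, 212.1]), array([88.4, 57.2]), -85.0) [715.4 213.3] (334, 67, 57, 91)
w_trB [144 142 138] mat [69 65 61] bg [87 92 90]
 floor (array([ 680.6, -230.2]), array([191.2, 126.7]), 3.0) (250, 191, 155, 103)
 floor (array([669.6, -89.5]), array([188.8, 119.8]), 2.6) (239, 71, 162, 113)
 floor (array([662.8,  20.2]), array([191.8,  51.9]), -0.0) (227, 0, 174, 52)
  brown (array([ 824.3, -308.1]), array([134.4,  33.3]), -41.7) [ 828.8 -313.6] (411, 271, 77, 64)
  yellow (array([ 730.3, -106.8]), array([49.9, 28.4]), 2.9) [ 732.1 -106.4] (353, 129, 46, 29)
  yellow (array([728.2, -63.1]), array([49.7, 28.6]), 2.8) [729.9 -61.4] (352, 86, 47, 30)
```

Run:
```python
from h import *
def lsd(c,zlist,box,minmm):
    g=cv2.cvtColor(c["img"],cv2.COLOR_BGR2GRAY)
    L=cv2.createLineSegmentDetector().detect(g)[0].reshape(-1,4); out=[]
    for l in L:
        if not(box[0]<min(l[0],l[2]) and max(l[0],l[2])<box[2] and box[1]<min(l[1],l[3]) and max(l[1],l[3])<box[3]): continue
        a,b=cast(c,[l[:2],l[2:]],zlist)*1000; d=b-a; n=np.hypot(*d[:2])
        if n>minmm: out.append((round(float((np.degrees(np.arctan2(d[1],d[0]))+45)%180-45),1),n.round(),a[:2].round(),b[:2].round(),l.round().astype(int).tolist()))
    return sorted(out,key=lambda t:t[0])
for k,box in(("w_trA",(200,30,420,315)),("w_trB",(200,0,420,315)),("top0",(125,70,490,240))):
    print(k)
    for t in lsd(load(k),.016,box,45): print(t[0],t[1],t[2],t[3])
print("pile")
for t in lsd(load("w_pile2"),.06,(255,160,390,300),12): print(t)
```

```text
w_trA
2.6 178.0 [755. -17.] [578. -25.]
3.8 214.0 [542. 276.] [756. 290.]
4.1 186.0 [572. -11.] [757.   2.]
4.1 183.0 [747. 125.] [564. 112.]
5.1 52.0 [743. 168.] [691. 164.]
5.2 186.0 [741. 276.] [556. 259.]
5.2 185.0 [568. 138.] [752. 155.]
5.2 171.0 [735. 269.] [564. 253.]
5.2 177.0 [561. 256.] [737. 272.]
5.2 54.0 [683. 258.] [736. 263.]
5.2 50.0 [688. 249.] [738. 254.]
5.4 50.0 [738. 251.] [688. 246.]
93.7 272.0 [758. 289.] [775.  18.]
93.8 248.0 [557.  26.] [541. 274.]
94.2 120.0 [759.   3.] [750. 123.]
94.4 64.0 [749.  75.] [754.  11.]
95.1 56.0 [697. 232.] [702. 176.]
95.1 90.0 [688. 166.] [680. 256.]
95.2 57.0 [738. 179.] [733. 236.]
95.4 120.0 [754. 155.] [742. 274.]
w_trB
2.6 186.0 [759. -22.] [574. -30.]
2.6 185.0 [ 580. -152.] [ 765. -144.]
2.6 171.0 [753. -29.] [582. -37.]
2.6 177.0 [579. -34.] [755. -26.]
2.6 45.0 [ 711. -124.] [ 756. -122.]
2.8 46.0 [753. -42.] [708. -45.]
3.0 70.0 [ 771. -233.] [ 701. -237.]
3.0 181.0 [ 767. -161.] [ 587. -170.]
3.1 184.0 [ 591. -294.] [ 775. -284.]
3.8 194.0 [ 774. -299.] [ 580. -312.]
4.1 185.0 [572.  -9.] [757.   4.]
89.3 45.0 [ 5
[... 2203 characters left out ...]
t64(15.0), array([427.,  12.]), array([439.,  22.]), [289, 217, 303, 206])
(41.5, np.float64(35.0), array([444.,  26.]), array([470.,  50.]), [309, 200, 341, 171])
(48.2, np.float64(15.0), array([410.,  -2.]), array([420.,   9.]), [269, 234, 280, 220])
(78.3, np.float64(26.0), array([437., -23.]), array([442.,   2.]), [302, 258, 308, 229])
(79.7, np.float64(29.0), array([482.,  -4.]), array([477., -33.]), [355, 236, 348, 268])
(112.7, np.float64(13.0), array([478.,   8.]), array([483.,  -4.]), [350, 222, 355, 236])
(121.7, np.float64(36.0), array([499.,   5.]), array([480.,  36.]), [375, 225, 353, 188])
(129.5, np.float64(53.0), array([471.,  50.]), array([505.,   9.]), [343, 171, 382, 220])
```

Run:
```python
from h import *
c=load("w_pile2")["img"]; cv2.imwrite("pics/z1.png",cv2.resize(c[165:295,255:385],(780,600*130*6//780//100*100//600*100 if 0 else 600),interpolation=cv2.INTER_CUBIC))
```

```text
(no output)
```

View pics/z1.png

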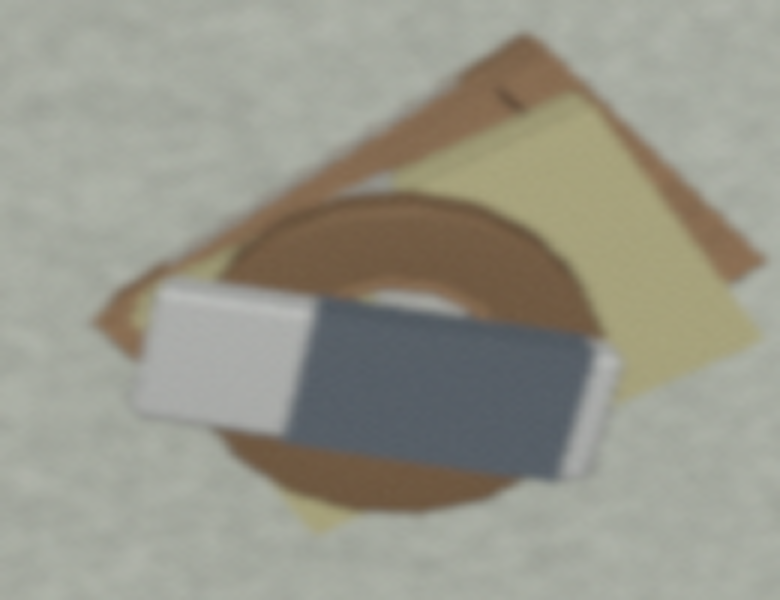

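The tray yaws differ: carton 5.2°, roll 4.1°, notes 2.65°, eraser 3.05°, and the rim edges give their centres. The crop shows the eraser's long white end at −x, at about (150,350) in the crop. I'll check which way the stock faces before picking.

```bash
cat >> h.py <<'E'
TR=dict(carton=(.6538,.2072,5.2),roll=(.6598,.0567,4.1),notes=(.669,-.0871,2.65),eraser=(.6783,-.227,3.05))
def target(k):
    x,y,t=TR[k]; r=np.radians(t); return np.array([x-.03*np.cos(r),y-.03*np.sin(r)]),t
E
python3 - <<'E'
from h import *
c=load("w_pile2")
a,b,d,e=cast(c,[[255+u/6,165+v/4.615] for u,v in((137,412),(587,480),(160,290),(612,358))],.092)
print(np.round([a,b,d,e],4)); v=(b-a)[:2]; L=np.hypot(*v); phi=np.degrees(np.arctan2(v[1],v[0])); n=np.array([-v[1],v[0]])/L
print("len",L,"phi",phi,"centre",(a+b)[:2]/2+.011*n,"alt",(a+b+d+e)[:2]/4)
A,B=load("w_trA")["img"],load("w_trB")["img"]
cv2.imwrite("pics/z2.png",np.hstack([cv2.resize(A[60:165,320:400],(400,525)),cv2.resize(B[200:280,335:415],(400,525))]))
E
```

```text
[[ 0.4209 -0.0105  0.092 ]
 [ 0.478  -0.0223  0.092 ]
 [ 0.4244  0.01    0.092 ]
 [ 0.4806 -0.0013  0.092 ]]
len 0.058356729638144415 phi -11.701272571264445 centre [ 0.45166578 -0.00563198] alt [ 0.45095928 -0.00603417]
```

View pics/z2.png

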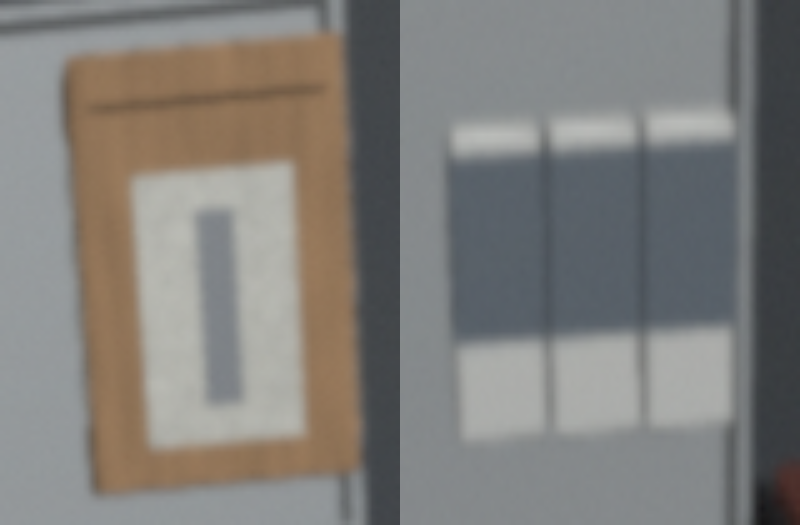

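Stock erasers have the long white end at −y, and the stock carton has its flap line at the +y end. I'll match both. Eraser first.

```bash
cat >> h.py <<'E'
def fz(): s=manip.state(); return np.round(s["contact_force"],1).tolist(), round(s["opening"],4), np.round(s["tcp_pos"],4).tolist(), round(s["clock"],1)
def pick(xy,yaw,z,opening,up=.20):
    manip.movep([*xy,z+.06],[180,0,yaw]); manip.grip(opening)
    manip.servo_line([*xy,z],speed=.08); print("down",fz())
    manip.grip(0.0); print("shut",fz())
    manip.servo_line([*xy,z+.03],speed=.06); manip.servo_line([*xy,up],speed=.2); print("up",fz())
def place(xy,yaw,z,release,up=.20):
    manip.movep([*xy,up],[180,0,yaw]); manip.servo_line([*xy,z+.03],speed=.2); manip.servo_line([*xy,z],speed=.05); print("set",fz())
    manip.grip(release); manip.dwell(.2); manip.servo_line([*xy,up],speed=.2); print("left",fz())
E
python3 - <<'E'
from h import *
pick((.4513,-.0058),-11.7,.0825,.05)
snap("scene","s1")
xy,t=target("eraser")
place(xy,90+t,.0085,.05)
manip.movep([.451,.0,.17],[180,0,90]); snap("wrist","w3"); t=snap("top","t3")
p=load("w3")["img"]; s=load("s1")["img"]
cv2.imwrite("pics/m3.png",np.hstack([cv2.resize(p[150:300,240:400],(400,375)),cv2.resize(t["img"][90:210,385:485],(400,375))]))
E
```

```text
down ([0.3, -0.7, 0.3], 0.0499, [0.4516, -0.0058, 0.0827], 9.0)
shut ([-0.0, 1.1, 2.6], 0.0217, [0.4515, -0.0058, 0.0827], 9.6)
up ([-0.6, 0.9, -0.3], 0.0223, [0.4508, -0.0057, 0.1993], 10.8)
set ([-4.2, 1.4, 11.9], 0.0218, [0.6479, -0.2285, 0.0094], 14.4)
left ([0.1, 0.7, -0.6], 0.0501, [0.6475, -0.2282, 0.1987], 16.4)
```

View pics/m3.png

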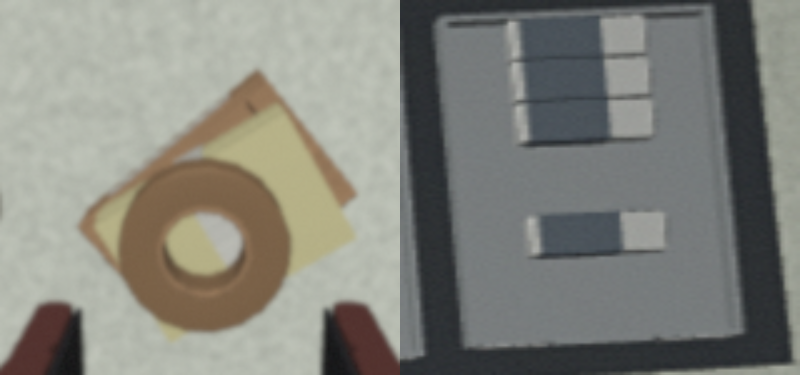

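The roll is at about (204,244) in the left crop. In the right crop the eraser lies square and facing the same way as the stock. Roll next.

Run:
```python
from h import *
c=load("w3"); r=cast(c,[[240+204.5/2.5,150+244/2.5],[240+119/2.5,150+245/2.5],[240+290/2.5,150+245/2.5]],.079); print(r.round(4), np.ptp(r[:,0]))
pick(r[0,:2],94,.064,.08)
xy,t=target("roll"); place(xy,90+t,.010,.075)
manip.movep([.451,.02,.15],[180,0,90]); c=snap("wrist","w4"); t=snap("top","t4")
cv2.imwrite("pics/m4.png",np.hstack([cv2.resize(c["img"][150:330,230:410],(400,400)),cv2.resize(t["img"][90:230,225:325],(286,400))]))
g=cv2.cvtColor(c["img"],cv2.COLOR_BGR2GRAY)
for l in cv2.createLineSegmentDetector().detect(g)[0].reshape(-1,4):
    if np.hypot(l[0]-l[2],l[1]-l[3])>20 and 230<l[0]<410 and 150<l[1]<320: print(((l-[230,150,230,150])*400/180).round().astype(int).tolist(), [ (np.degrees(np.arctan2(*(lambda d:(d[1],d[0]))((lambda P:P[1]-P[0])(cast(c,[l[:2],l[2:]],z)))))%180).round(1) for z in(.03,.06)])
```

```text
[[ 0.4538 -0.0032  0.079 ]
 [ 0.4267 -0.0035  0.079 ]
 [ 0.481  -0.0035  0.079 ]] 0.054267946220086793
down ([0.5, 0.1, -0.3], 0.08, [0.4541, -0.0032, 0.0642], 19.5)
shut ([-0.9, 0.2, 3.6], 0.0558, [0.454, -0.0032, 0.0643], 20.0)
up ([-1.3, -0.6, -2.3], 0.0562, [0.4531, -0.003, 0.1991], 21.3)
set ([-2.3, -0.2, 10.6], 0.0561, [0.6294, 0.0546, 0.0105], 23.8)
left ([0.3, -0.8, -0.0], 0.0748, [0.6289, 0.0546, 0.1988], 25.6)
[358, 349, 362, 274] [np.float64(90.7), np.float64(90.7)]
[40, 276, 44, 352] [np.float64(89.6), np.float64(89.6)]
[44, 352, 15, 412] [np.float64(63.7), np.float64(63.7)]
[235, 15, 171, 29] [np.float64(11.3), np.float64(11.3)]
[168, 29, 110, -2] [np.float64(152.1), np.float64(152.1)]
[81, 253, 252, 113] [np.float64(39.7), np.float64(39.7)]
[253, 113, 346, 229] [np.float64(129.4), np.float64(129.4)]
[118, 304, 85, 265] [np.float64(126.2), np.float64(126.2)]
[325, 245, 270, 149] [np.float64(120.7), np.float64(120.7)]
[266, 151, 201, 189] [np.float64(30.9), np.float64(30.9)]
[198, 187, 98, 251] [np.float64(33.1), np.float64(33.1)]
[399, 315, 457, 404] [np.float64(124.0), np.float64(124.0)]
```

View pics/m4.png

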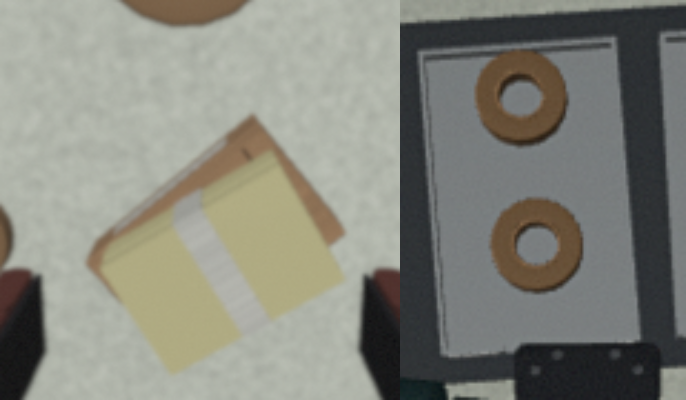

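The notes' long side is at ~30.8° and the carton's at ~39.6°. The notes' lower corners are at (173,373) and (344,275) in the crop. The roll has been set down in its tray. Notes next.

Run:
```python
from h import *
c=load("w4"); r=cast(c,[[230+u*.45,150+v*.45] for u,v in((173,373),(344,275))],.06)[:,:2]; d=r[1]-r[0]; L=np.hypot(*d); a=np.degrees(np.arctan2(d[1],d[0]))
xy=r.mean(0)+.0255*np.array([-d[1],d[0]])/L; print(r.round(4),L,a,xy)
yaw=30.9
assert abs(L-.076)<.005 and abs(a-yaw)<3
pick(xy,yaw,.035,.075)
p,t=target("notes"); place(p,90+t,.010,.068)
manip.movep([.451,.02,.13],[180,0,90]); c=snap("wrist","w5"); t=snap("top","t5")
cv2.imwrite("pics/m5.png",np.hstack([cv2.resize(c["img"][150:330,230:410],(400,400)),cv2.resize(t["img"][85:225,305:405],(286,400))]))
g=cv2.cvtColor(c["img"],cv2.COLOR_BGR2GRAY)
for l in cv2.createLineSegmentDetector().detect(g)[0].reshape(-1,4):
    if np.hypot(l[0]-l[2],l[1]-l[3])>20 and 250<l[0]<390 and 150<l[1]<320:
        P=cast(c,[l[:2],l[2:]],.03); d=P[1]-P[0]; print(((l-[230,150,230,150])*400/180).round().astype(int).tolist(), P[:,:2].round(4).tolist(), (np.degrees(np.arctan2(d[1],d[0]))%180).round(1))
```

```text
[[ 0.4425 -0.0435]
 [ 0.5051 -0.0044]] 0.07385087889900059 32.0332793323461 [ 0.4602432  -0.00233758]
down ([-0.3, 1.0, 0.5], 0.0746, [0.4605, -0.0024, 0.0352], 28.5)
shut ([-0.4, -1.1, 3.8], 0.0511, [0.4606, -0.0024, 0.0353], 29.0)
up ([0.5, 0.1, -0.6], 0.0508, [0.4593, -0.0022, 0.1989], 30.5)
set ([-5.9, 0.8, 19.7], 0.0507, [0.6386, -0.0884, 0.0117], 33.3)
left ([-0.8, -0.1, 0.3], 0.0682, [0.6381, -0.0883, 0.1988], 35.1)
[344, 354, 347, 274] [[0.5088, -0.0412], [0.5083, -0.0079]] 90.8
[55, 274, 59, 352] [[0.398, -0.0078], [0.3977, -0.0399]] 89.5
[59, 349, 32, 413] [[0.3981, -0.0388], [0.3857, -0.0667]] 66.0
[168, 29, 102, -5] [[0.4416, 0.0821], [0.419, 0.0936]] 152.9
[238, 15, 171, 29] [[0.4659, 0.0871], [0.4426, 0.0823]] 11.8
[75, 266, 216, 154] [[0.4055, -0.0046], [0.4584, 0.0382]] 39.0
[256, 119, 356, 244] [[0.4729, 0.051], [0.5112, 0.0041]] 129.3
[336, 261, 260, 319] [[0.504, -0.0027], [0.4758, -0.0264]] 40.1
[225, 198, 114, 287] [[0.4621, 0.0217], [0.4201, -0.0129]] 39.5
[283, 262, 228, 197] [[0.4838, -0.0031], [0.463, 0.0221]] 129.5
[260, 320, 175, 383] [[0.4756, -0.0265], [0.4429, -0.0534]] 39.4
[153, 299, 231, 237] [[0.435, -0.0178], [0.4644, 0.0065]] 39.6
[171, 351, 283, 266] [[0.4416, -0.0397], [0.484, -0.0047]] 39.6
[113, 290, 168, 349] [[0.4198, -0.0142], [0.4404, -0.0387]] 130.0
[244, 254, 167, 314] [[0.4692, -0.0001], [0.4401, -0.024]] 39.5
[249, 157, 328, 253] [[0.4703, 0.037], [0.5006, 0.0005]] 129.7
[323, 258, 242, 160] [[0.4988, -0.0017], [0.4681, 0.0358]] 129.4
```

View pics/m5.png

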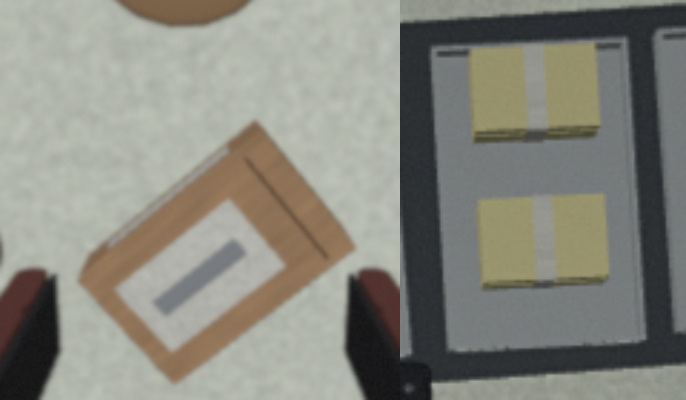

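The carton is at 39.5°, with its flap at the +x+y end, so turning it to 95.2° matches the stock. The notes lie square in their tray. Carton last, then a check.

Run:
```python
from h import *
pick((.4585,-.0024),39.5,.010,.078)
p,t=target("carton"); place(p,90+t,.0158,.075)
manip.movep([.45,.02,.25],[180,0,90]); t=snap("top","t6")
manip.movep([.64,.10,.25],[180,0,90]); a=snap("wrist","w6A")
manip.movep([.64,-.19,.25],[180,0,90]); b=snap("wrist","w6B"); print(fz())
cv2.imwrite("pics/m6.png",np.vstack([cv2.resize(t["img"][70:370,110:510],(800,600))])[:600])
cv2.imwrite("pics/m7.png",np.hstack([a["img"][20:310,190:430],b["img"][20:310,190:430]]))
```

```text
down ([0.1, 1.0, 0.2], 0.0782, [0.4588, -0.0024, 0.0102], 38.2)
shut ([-1.4, -0.1, 5.4], 0.0575, [0.4588, -0.0025, 0.0104], 38.6)
up ([-0.6, -0.0, -1.8], 0.0577, [0.4575, -0.0023, 0.1989], 40.2)
set ([-3.7, -1.8, 14.8], 0.0576, [0.6233, 0.2044, 0.017], 43.0)
left ([-0.5, 0.1, 0.5], 0.075, [0.623, 0.2043, 0.1987], 44.7)
([0.3, 0.2, -0.6], 0.0747, [0.6401, -0.1884, 0.2502], 47.8)
```

View pics/m6.png

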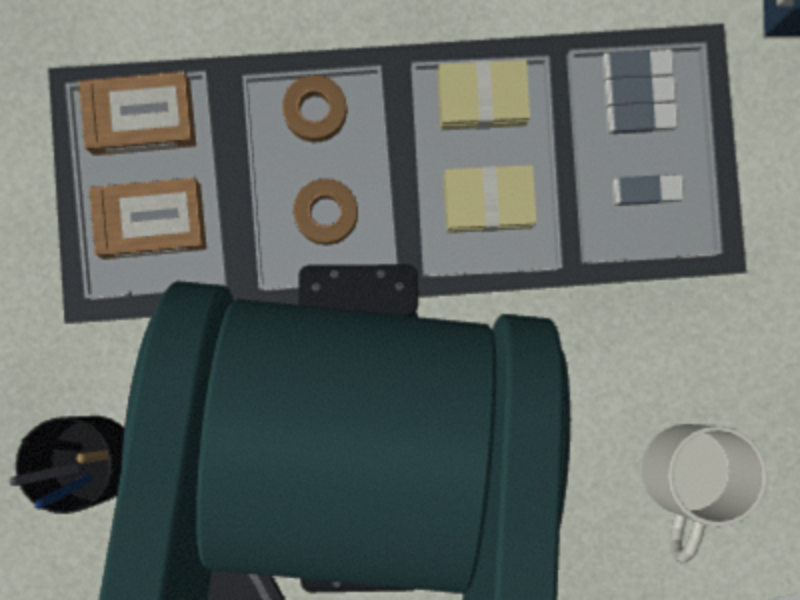

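View pics/m7.png

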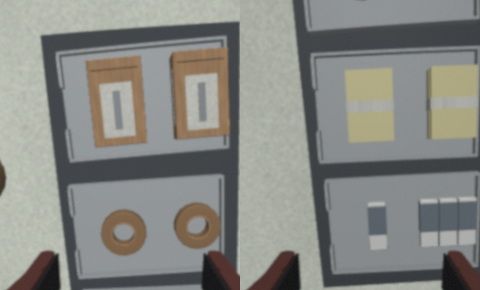

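All four pieces lie beside their own stock and facing the same way, and the mug and pen pot are still standing. Next is a numeric check of position and angle in each tray's own frame, and of whether the bystanders moved.

Run:
```python
from h import *
Z=dict(carton=.034,notes=.034,roll=.023,eraser=.017)
A,B=load("w6A"),load("w6B")
for k,c in(("carton",A),("roll",A),("notes",B),("eraser",B)):
    im=c["img"].astype(int); hsv=cv2.cvtColor(c["img"],cv2.COLOR_BGR2HSV); g=cv2.cvtColor(c["img"],cv2.COLOR_BGR2GRAY)
    x,y,t=TR[k]; r=np.radians(t); R=np.array([[np.cos(r),-np.sin(r)],[np.sin(r),np.cos(r)]])
    box=np.array([[-.08,-.05],[.012,-.05],[.012,.05],[-.08,.05]])@R.T+[x,y]
    roi=cv2.fillPoly(np.zeros(g.shape,np.uint8),[proj(c,np.c_[box,np.full(4,Z[k])]).round().astype(np.int32)],1)
    if k=="eraser": fl=np.median(im[roi>0],0); m=np.abs(im-fl).max(-1)>18
    else: m=hsv[...,1]>50
    m=cv2.morphologyEx((m&(roi>0)).astype(np.uint8),cv2.MORPH_CLOSE,np.ones((7,7)))
    ct=max(cv2.findContours(m,0,1)[0],key=cv2.contourArea)[:,0]
    P=((cast(c,ct,Z[k])[:,:2]-[x,y])@R*1000).astype(np.float32); print(k,[np.round(v,1) for v in cv2.minAreaRect(P)])
a,b=load("top0")["img"],load("t6")["img"]
for n,(u0,v0,u1,v1) in dict(mug=(425,270,500,355),pot=(110,270,160,330)).items():
    print(n,cv2.phaseCorrelate(*[cv2.cvtColor(i[v0:v1,u0:u1],cv2.COLOR_BGR2GRAY).astype(np.float32) for i in(a,b)]))
```

```text
carton [array([-30.5,  -1.2]), array([89.6, 57.5]), np.float64(90.0)]
roll [array([-30.5,  -1.1]), array([56. , 53.8]), np.float64(86.0)]
notes [array([-30.1,  21.4]), array([48.4, 30.1]), np.float64(0.0)]
eraser [array([-30.2,   0.2]), array([61.5, 23. ]), np.float64(89.9)]
mug ((0.5200056140911258, -0.03241619772026638), 0.9868232987015335)
pot ((0.07474576434806224, -0.014623643532615915), 0.9935616518656413)
```

Run:
```python
from h import *
G=lambda t:cv2.cvtColor(load(t)["img"][265:360,420:505],cv2.COLOR_BGR2GRAY).astype(np.float32)
w=cv2.createHanningWindow((85,95),cv2.CV_32F)
for t in("t3","t4","t5","t6"): print(t,cv2.phaseCorrelate(G("top0"),G(t),w))
print(fz()); print(manip.finish_job())
```

```text
t3 ((0.04233785650097843, 0.017615425556371633), 0.9760105404588911)
t4 ((0.01749604345516076, 0.020762933579625553), 0.9625468719888617)
t5 ((0.004990375819446058, -0.0019350569925080663), 0.9657219024720015)
t6 ((-0.0026885916232259888, -0.04442254594760442), 0.9741411842681743)
([0.3, 0.2, -0.6], 0.0747, [0.6401, -0.1884, 0.2502], 47.8)
the job is handed in; nothing more can be done
None
```

I took the pile apart in the order eraser, roll, notes, carton. Each piece now lies flat in its own tray, and I handed the job in at about 48 s of the 120 s.

- **Position:** the last pictures put the carton, roll and eraser within about 1.2 mm of the middle of the free space (x = -30, y = 0), and square to within 0.1° for the carton and eraser.
- **Notes:** the automatic check saw only half the pack, because the white band split its outline. Working back from that half, the notes are about 1.5 mm off centre across the tray and square (0.0° off).
- **Facing:** the carton's flap line and the eraser's white end face the same way as on the stock.
- **Mug and pen pot:** neither moved. One comparison gave a 0.5-pixel shift for the mug. A repeat against the later top pictures, which weighted the mug over the window edges, showed under 0.05 pixel.
- **Forces:** pressing the pieces down gave at most about 20 N at the wrist (the notes). That is the highest of the readings I took at each step.

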